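# Sort capacitors and heat sinks off the soldering mat

## Robot

A 6-joint arm with a two-finger parallel gripper is mounted at the origin on the work surface. World frame = base frame: x ahead of the robot, y to its left, z up, the work surface at z = 0. Lengths are in m, angles in rad, forces in N, time in s.
With the tool pointing down it reaches from about 0.3 to 0.875 m from the base axis. Payload 6.4 kg.
Tool frame: the origin (TCP) lies midway between the tips of the shut fingers; the grasp point (between the pads) lies 19 mm behind it (ctrl.pinch_z is the distance from the TCP to the grasp point, in m); z points along the fingers, y is the line along which they close (so a half turn about z gives the same grasp; the last joint's range is limited). The gripper opens to 85 mm and grips with 20 to 120 N. Pads are 22 mm wide; open, the fingers measure 114 mm over their backs; the gripper's body (76 mm by 85 mm) begins 54 mm behind the grasp point. The pads swing forward as they close: fully open they stand 13 mm farther back than shut.
Start: joints at [-1.363, 0.181, 1.607, -0, 1.354, -0.206], TCP at [0.231, -0.526, 0.231] pointing down, gripper open.
Joint ranges: [-2.99, 2.99], [-0.89, 2.07], [0.3, 2.58], [-1.14, 4.28], [0, 2.63], [-3.12, 3.12]. Speed limits (rad/s): [2.57, 2.57, 3.01, 3.14, 3.14, 3.14].

## Interface

Orientations are given as a rotation vector (axis times angle).
In Python, from bench import ctrl gives the robot as it stands.
- The arm moves only by the tool move_arm, never from a script. Its argument "moves" is a list of rows, each an object with "linear": the shift along the tool's x, y, z in m, a list of three; "twist": the turn, a rotation vector about the tool's x, y, z in rad, a list of three; "gripper": the finger opening in m, from 0 to 0.0854. A call has 1 to 12 rows; each row is the pose to reach, as a shift and turn from the pose commanded when the call began, along the tool's axes at that moment; what a row does not reach only later rows make up. A row lasts 1/10 s, in which the tool goes at most 50 mm and 8.59 degrees, less where a joint would pass 70% of its speed; a pose out of reach is approached as far as the arm can. A call with a gripper value outside its range is refused whole. The fingers move at their own pace and stop on an object; the grip force is fixed at half the most. Time passes only in rows, so rows that repeat a pose let the fingers close. It gives the time, the measured TCP pose, the force, the opening and the grip force at its end, in the units of the state.
- ctrl.get_obs(): the state, without advancing time (a new reading comes with each control period).
- ctrl.read_camera(name): name is "scene" or "top" or "wrist"; returns a dict with "frame" (400x640x3 uint8, red, green, blue), "range_z" (400x640 float32, m along the optical axis (not along the pixel's ray), 0 where there is no reading), "camera_matrix" (3x3 intrinsics, pixels), "T" (4x4, takes a point from camera to world coordinates); the wrist camera has in their place "hand_eye" (4x4, takes a point from camera to tool coordinates, whose origin is the TCP and whose axes are the flange's). Camera axes: x right, y down, z forward; pixel columns grow to the right and rows downward; lengths in m; the calibration is good to about 2 mm. A picture is of the moment at which its call begins: read the wrist's pose just before it.
- ctrl.finish_job(): hands the job in; it is judged then, once.
The state is a dict: "time": time; "q": joint angles; "dq": joint speeds; "joint_efforts": joint torques, N m; "tcp_pos": TCP position; "ee_rot": TCP orientation; "wrist_force": force on the tool from outside, world axes, zero at the start; "wrist_torque": the same for the moment, N m; "width": finger opening in m; "grasp_force": force on a finger pad.
Only numpy, scipy, OpenCV 4.12 (cv2) and the standard library are available. Lean on these libraries where they do the work, as an engineer would, in place of code of your own. Each camera call takes 0.05 s, during which the arm holds its last target. There are 200 camera calls.

## Task

Sort the four loose parts off the mat. Stand the two finned heat sinks, fins up, in the black tray, one in each compartment. Lay the two round capacitors, one after the other, across the upper end of the aluminium chute and let go there, so that each rolls down by itself and comes to rest against the stop or against the capacitor before it; do not guide them down by hand, and leave everything else on the bench where it is.

Things in the scene. Friction and masses are not known exactly. Their poses are not given: they have to be found in the camera images.
- cap0_center (a point): capacitor 1: a round can with black sleeve, bright aluminium disc on one end, 35 mm in diameter and 50 mm long, about 70 g, lying on its side on the mat (rolls easily). This point is its centre (17.5 mm above the surface it lies on); its own x is the can's long axis, the other axes turn as it rolls. The two capacitors are alike.
- cap1_center (a point): capacitor 2: a round can with black sleeve, bright aluminium disc on one end, 35 mm in diameter and 50 mm long, about 70 g, lying on its side on the mat (rolls easily). This point is its centre (17.5 mm above the surface it lies on); its own x is the can's long axis, the other axes turn as it rolls. The two capacitors are alike.
- sink0_center (a point): finned heat sink 1: bare aluminium, 45 mm long (its x), 32 mm wide (its y), 40 mm tall, about 80 g; a flat 7 mm base with five upright plate fins running along x; the outer fins are flat sides, to be gripped across the 32 mm. Starts fins up. This point is its centre, 20 mm above its underside. The two heat sinks are alike.
- sink1_center (a point): finned heat sink 2: bare aluminium, 45 mm long (its x), 32 mm wide (its y), 40 mm tall, about 80 g; a flat 7 mm base with five upright plate fins running along x; the outer fins are flat sides, to be gripped across the 32 mm. Starts fins up. This point is its centre, 20 mm above its underside. The two heat sinks are alike.
- chute: fixed aluminium chute: a ramp falling 12 degrees towards its own +x, from the open high end (x = -140 mm, surface 65 mm above the table) to a stop plate (face at x = +130 mm, surface there 8 mm high, plate 44 mm high). Channel 64 mm wide inside, along y; side walls 4 mm thick, 14 mm above the ramp. Origin: on the table under its middle.
- chute_top (a point): point on the ramp surface in the middle of the chute's upper end, at chute x = -100 mm, 57 mm above the table; axes as the chute's. A can laid across here (its length along y) has its centre 18 mm above this point and rolls off freely. Fingers that straddle it along x: open by only 15 mm or so, as the ramp rises behind it; the freed can leans on the lower finger until that is lifted away.
- chute_stop (a point): point on the ramp surface at the face of the stop plate, chute x = +130 mm, 8 mm above the table; axes as the chute's. At rest the first can's centre is 18 mm and the second's 52 mm up the chute (-x) from here.
- tray: fixed black tray, 110 mm (its x) by 196 mm (its y), 24 mm high, walls and floor 3 mm thick, parted by a wall at y = 0 into two compartments of about 104 by 93 mm, centred at y = +48 mm and y = -48 mm. Origin: centre of its underside. A heat sink standing in it has its centre 23 mm above the table. It does not move.
- board: bystander: small green circuit board, 34 x 60 mm, about 8 mm high, loose on the mat among the parts. Origin: centre of its underside.
- driver: bystander: screwdriver 150 mm long lying on the mat. Origin: on the underside, near its middle.
- spool: bystander: standing solder spool, 54 mm in diameter, 40 mm high. Origin: centre of its underside.
- tub: bystander: clear plastic tub, 90 x 120 mm, 50 mm high, empty. Origin: centre of its underside.
There are look-alikes about, which are no part of the job. Leave any purple, red or turquoise look-alike of the part that bears cap0_center alone.

How it is judged:
By the outcome, as a careful person would: the job done as asked, in the order asked, and still so for the second after the job is handed in, with the robot touching nothing.
It also fails if it takes over 72 s, if anything falls off the work surface, if the arm or the gripper's body presses on something with over 40 N, if the wrist force passes 120 N, or if a joint passes its speed limit or range.

## Working session

There is one attempt and no reset: what is moved stays moved. The work goes in short steps, Python scripts to look and compute and a tool call to move; the robot and the scene stay as the last step left them, time stands still between calls to the robot, and variables do not carry over. Pictures are saved under pics/ and viewed, at most 10 in all, crops included, and the job is handed in when it is done.

Besides the shell and the picture viewer there is one more tool, called after "Emit:" as name(argument=value, ...) on one line, values as JSON. move_arm: Moves the arm, as the interface text tells. Its arguments: {"type":"object","properties":{"moves":{"type":"array"}},"required":["moves"]}

```bash
mkdir -p pics; cat > h.py <<'E'
import numpy as np, cv2
from scipy.spatial.transform import Rotation as R
from bench import ctrl
def cam(n):
    o=ctrl.get_obs(); c=ctrl.read_camera(n)
    if n=="wrist":
        T=np.eye(4);T[:3,:3]=R.from_rotvec(o["ee_rot"]).as_matrix();T[:3,3]=o["tcp_pos"];c["T"]=T@c["hand_eye"]
    return c
def cloud(c):
    K=c["camera_matrix"];z=c["range_z"];v,u=np.mgrid[:400,:640]
    P=np.stack([(u-K[0,2])/K[0,0]*z,(v-K[1,2])/K[1,1]*z,z],-1)
    return P@c["T"][:3,:3].T+c["T"][:3,3]
def save(c,n): cv2.imwrite(f"pics/{n}.png",cv2.cvtColor(c["frame"],cv2.COLOR_RGB2BGR))
E
python3 - <<'E'
from h import *
for n in("top","scene"):
    c=cam(n);save(c,n);np.savez(n+".npz",**c);print(n,c["T"].round(3).tolist(),c["camera_matrix"].tolist())
o=ctrl.get_obs();print(o,ctrl.pinch_z,R.from_rotvec(o["ee_rot"]).as_matrix().round(3).tolist())
E
```

```text
top [[0.003, -0.997, 0.081, 0.483], [-1.0, -0.002, 0.01, -0.005], [-0.01, -0.081, -0.997, 1.358], [0.0, 0.0, 0.0, 1.0]] [[510.3709864220828, 0.0, 319.01360108055474], [0.0, 510.3709864220828, 197.08460260858126], [0.0, 0.0, 1.0]]
scene [[-0.449, 0.52, -0.726, 1.454], [0.893, 0.276, -0.355, 0.435], [0.016, -0.808, -0.589, 0.764], [0.0, 0.0, 0.0, 1.0]] [[424.6949952889566, 0.0, 321.7063648209049], [0.0, 424.6949952889566, 200.87342026936892], [0.0, 0.0, 1.0]]
{'time': 0.1, 'q': array([-1.36330041e+00,  1.81525841e-01,  1.60790552e+00,  8.90567042e-06,
        1.35377409e+00, -2.06279208e-01]), 'dq': array([ 8.41648713e-06, -1.64443664e-03, -2.44486965e-03, -5.46660142e-04,
       -9.42849144e-04,  5.19909753e-04]), 'joint_efforts': array([ 1.10627800e-04, -4.45880914e+01, -3.52238488e+01, -3.37148604e-04,
        4.25034217e-03, -5.34832594e-06]), 'tcp_pos': array([ 0.23111571, -0.52597145,  0.2304422 ]), 'ee_rot': array([-3.07302039e+00, -6.44995487e-01, -1.21110135e-05]), 'wrist_force': array([-0.0134859 ,  0.44249979,  1.06459973]), 'wrist_torque': array([0.1010615, 0.0317854, 0.0356118]), 'grasp_force': 0.0, 'width': 0.08508989724738822} 0.0187 [[0.916, 0.402, -0.0], [0.402, -0.916, 0.002], [0.0, -0.002, -1.0]]
```

View pics/top.png

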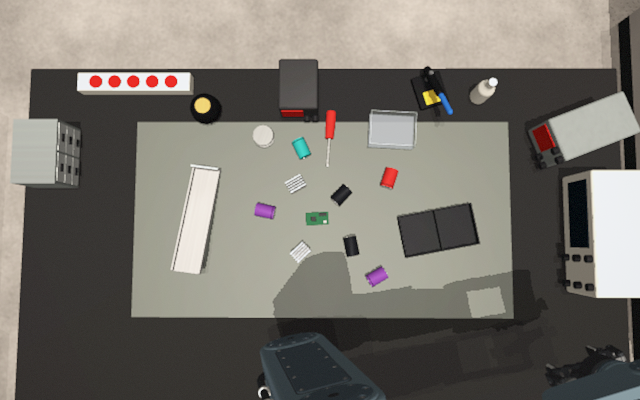

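View pics/scene.png

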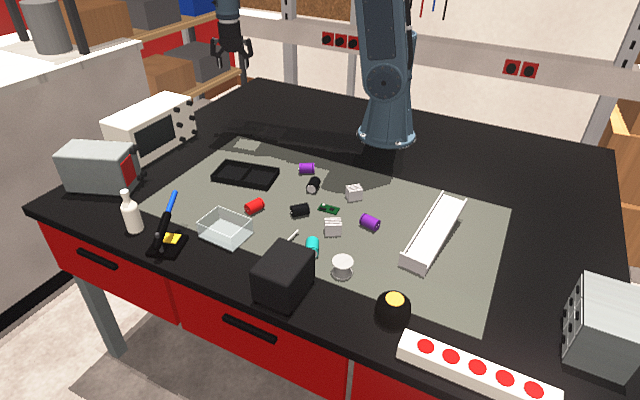

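The top view shows the black cans at about (341,195) and (351,245). The heat sinks are at (295,184) and (300,251), the chute runs from (205,168) to (187,270), and the tray is at (438,230). Purple, red and turquoise cans are the decoys. Next I measure these.

```bash
python3 - <<'E'
from h import *
c=dict(np.load("top.npz"));P=cloud(c);f=c["frame"].astype(int)
def m(name,u0,u1,v0,v1,zlo,zhi,mask=None):
    Q=P[v0:v1,u0:u1];k=(Q[...,2]>zlo)&(Q[...,2]<zhi)
    if mask is not None:k&=mask[v0:v1,u0:u1]
    q=Q[k];r=cv2.minAreaRect(q[:,:2].astype(np.float32)*1000)
    b=cv2.boxPoints(r);e=b[1]-b[0],b[2]-b[1];L=max(e,key=np.linalg.norm)
    print(name,len(q),"c",np.round(r[0],1),"size",np.round(r[1],1),"longyaw",round(np.degrees(np.arctan2(L[1],L[0]))%180,1),"z",np.percentile(q[:,2],[2,50,98]).round(4))
m("capA",325,358,178,212,.01,.06)
m("capB",338,365,228,262,.01,.06)
m("sinkA",279,311,168,198,.015,.06)
m("sinkA hi",279,311,168,198,.03,.06)
m("sinkB",284,317,235,268,.015,.06)
m("sinkB hi",284,317,235,268,.03,.06)
m("tray",390,488,195,262,.012,.05)
m("chute",165,225,158,280,.01,.12)
m("board",300,333,205,230,.004,.05)
for v in range(164,276,8):
    u=round(207-(v-164)*19/106)
    print((u-0,v),P[v,u].round(3), f[v,u])
E
```

```text
capA 263 c [594.8 -47.7] size [35.  63.1] longyaw 137.6 z [0.0196 0.0314 0.0385]
capB 263 c [463.5 -76.7] size [42.1 55.3] longyaw 175.1 z [0.0187 0.0318 0.0387]
sinkA 195 c [625.9  69.1] size [32.5 44.9] longyaw 119.9 z [0.0165 0.0369 0.0439]
sinkA hi 142 c [625.9  69.1] size [32.4 44.9] longyaw 120.0 z [0.0304 0.0384 0.0441]
sinkB 130 c [448.6  55.4] size [31.  44.9] longyaw 135.0 z [0.0174 0.0393 0.0455]
sinkB hi 120 c [448.2  55.8] size [31.  43.8] longyaw 135.0 z [0.0328 0.0396 0.0456]
tray 435 c [ 515.7 -302.5] size [129.5 197.7] longyaw 100.9 z [0.0128 0.0218 0.0285]
chute 3073 c [532.6 318.4] size [ 88.3 277.3] longyaw 174.1 z [0.0117 0.0409 0.0712]
board 211 c [540.3  16.1] size [63.7 84.9] longyaw 90.1 z [0.0041 0.0059 0.0102]
(207, 164) [0.682 0.309 0.003] [162 161 146]
(206, 172) [0.66  0.31  0.007] [238 232 224]
(204, 180) [0.638 0.315 0.009] [236 230 222]
(203, 188) [0.616 0.315 0.018] [237 230 223]
(201, 196) [0.594 0.318 0.027] [239 233 225]
(200, 204) [0.573 0.321 0.023] [241 235 228]
(198, 212) [0.552 0.324 0.03 ] [241 235 227]
(197, 220) [0.531 0.324 0.037] [240 234 226]
(196, 228) [0.51  0.324 0.046] [240 234 227]
(194, 236) [0.489 0.33  0.043] [239 233 225]
(193, 244) [0.469 0.329 0.052] [238 233 224]
(191, 252) [0.448 0.334 0.052] [238 231 224]
(190, 260) [0.429 0.333 0.065] [237 231 223]
(188, 268) [0.409 0.337 0.065] [236 230 223]
```

```bash
cat >> h.py <<'E'
def go(x,y,z,yaw,tag=""):
    """print linear/twist(tool) from the current pose to TCP x,y,z(m), tool-x yaw deg, pointing down"""
    o=ctrl.get_obs();M=R.from_rotvec(o["ee_rot"]).as_matrix()
    t=np.radians(yaw);G=np.array([[np.cos(t),np.sin(t),0],[np.sin(t),-np.cos(t),0],[0,0,-1]])
    print(tag,"t",round(o["time"],2),"lin",(M.T@(np.array([x,y,z])-o["tcp_pos"])).round(4),"tw",R.from_matrix(M.T@G).as_rotvec().round(3))
def ray(c,u,v,z):
    K=c["camera_matrix"];d=c["T"][:3,:3]@[(u-K[0,2])/K[0,0],(v-K[1,2])/K[1,1],1];o=c["T"][:3,3]
    return o+d*(z-o[2])/d[2]
E
python3 - <<'E'
from h import *
c=dict(np.load("top.npz"));P=cloud(c);hsv=cv2.cvtColor(c["frame"],cv2.COLOR_RGB2HSV);V=hsv[...,2]
# chute midline: bright span per row, cast at wall-top height
pts=[];
for v in range(185,262,4):
    u=np.where(V[v,165:226]>195)[0]+165
    zr=np.median(P[v,(u[0]+u[-1])//2-4:(u[0]+u[-1])//2+5,2])
    pts.append(ray(c,(u[0]+u[-1])/2,v,zr+.014)); 
pts=np.array(pts);vx,vy,x0,y0=cv2.fitLine(pts[:,:2].astype(np.float32),2,0,.01,.01).ravel()
if vx<0:vx,vy=-vx,-vy
print("chute yaw",np.degrees(np.arctan2(vy,vx)),"slope",np.polyfit(pts[:,0],pts[:,2],1))
# ends of the chute in rows
for u in (187,190,205): print(u,"rows bright",np.where(V[150:285,u]>195)[0][[0,-1]]+150)
d=np.array([vx,vy]);s=(pts[:,:2]-[x0,y0])@d; k=np.polyfit(s,pts[:,2]-.014,1);print("ramp k",k)
for z,n in((.057,"top"),(.008,"stop")):
    print(n,(np.array([x0,y0])+d*((z-k[1])/k[0])).round(4))
# tray: darkest blob
m=((V<60)).astype(np.uint8);m[:,:390]=0;m[:,490:]=0;m[:195]=0;m[264:]=0
for name,m,z in(("tray",m,.024),):
    q=max(cv2.findContours(m,0,1)[0],key=cv2.contourArea)
    w=np.array([ray(c,*p[0],z)[:2]*1000 for p in q],np.float32);print(name,cv2.minAreaRect(w))
for name,(u0,u1,v0,v1) in dict(A=(325,358,178,212),B=(338,365,228,262)).items():
    m=np.zeros_like(V);m[v0:v1,u0:u1]=((V<75)|(V>215))[v0:v1,u0:u1]
    q=max(cv2.findContours(m,0,1)[0],key=cv2.contourArea)
    w=np.array([ray(c,*p[0],.0175)[:2]*1000 for p in q],np.float32);print("cap",name,cv2.minAreaRect(w),V[v0:v1:4,u0:u1:4].tolist() if name=="A" else "")
go(.50,-.05,.36,0,"hover")
print(ctrl.read_camera("wrist")["hand_eye"].round(3).tolist(),ctrl.read_camera("wrist")["camera_matrix"][0,0])
E
```

```text
chute yaw -7.205156 slope [-0.21829202  0.16609373]
187 rows bright [190 272]
190 rows bright [165 272]
205 rows bright [166 242]
ramp k [-0.21655885  0.03791146]
top [0.4356 0.3381]
stop [0.6601 0.3097]
tray ((507.09246826171875, -300.659423828125), (106.91629028320312, 196.1680145263672), 11.067620277404785)
cap A ((599.2261352539062, -49.86964416503906), (31.68874740600586, 50.425689697265625), 45.171417236328125) [[171, 172, 171, 171, 171, 171, 171, 170, 170], [171, 171, 173, 171, 174, 172, 172, 172, 172], [173, 172, 171, 172, 25, 37, 174, 172, 171], [174, 173, 175, 40, 37, 58, 44, 172, 172], [174, 175, 43, 38, 57, 45, 31, 173, 171], [174, 178, 34, 54, 40, 27, 176, 173, 172], [174, 175, 162, 52, 23, 177, 174, 174, 172], [174, 174, 174, 172, 176, 175, 174, 173, 173], [179, 175, 175, 175, 174, 174, 174, 174, 174]]
cap B ((464.7723388671875, -75.3250961303711), (48.462520599365234, 32.490966796875), 12.065787315368652) 
hover t 0.1 lin [ 0.4376 -0.3279 -0.1289] tw [-0.002 -0.     0.414]
[[-0.001, -0.949, -0.315, 0.081], [1.0, -0.001, -0.0, -0.0], [0.0, -0.315, 0.949, -0.144], [0.0, 0.0, 0.0, 1.0]] 314.591300931082
```

```bash
python3 - <<'E'
from h import *
go(.55,-.02,.32,120,"hover")
E
```

```text
hover t 0.2 lin [ 0.4955 -0.3353 -0.0888] tw [-1.000e-03 -1.000e-03 -1.681e+00]
```

Emit:
move_arm(moves=[{"linear": [0.495,-0.335,-0.089],"twist": [0,0,-1.68],"gripper": 0.085},{"linear": [0.495,-0.335,-0.089],"twist": [0,0,-1.68],"gripper": 0.085},{"linear": [0.495,-0.335,-0.089],"twist": [0,0,-1.68],"gripper": 0.085},{"linear": [0.495,-0.335,-0.089],"twist": [0,0,-1.68],"gripper": 0.085},{"linear": [0.495,-0.335,-0.089],"twist": [0,0,-1.68],"gripper": 0.085},{"linear": [0.495,-0.335,-0.089],"twist": [0,0,-1.68],"gripper": 0.085},{"linear": [0.495,-0.335,-0.089],"twist": [0,0,-1.68],"gripper": 0.085},{"linear": [0.495,-0.335,-0.089],"twist": [0,0,-1.68],"gripper": 0.085},{"linear": [0.495,-0.335,-0.089],"twist": [0,0,-1.68],"gripper": 0.085},{"linear": [0.495,-0.335,-0.089],"twist": [0,0,-1.68],"gripper": 0.085},{"linear": [0.495,-0.335,-0.089],"twist": [0,0,-1.68],"gripper": 0.085},{"linear": [0.495,-0.335,-0.089],"twist": [0,0,-1.68],"gripper": 0.085}])

```text
time: 1.4
tcp_pos: [0.5482, -0.0223, 0.32]
ee_rot: [1.565, 2.724, -0.0]
wrist_force: [0.5, -1.2, -0.3]
width: 0.0856
grasp_force: 0.0
```

Emit:
move_arm(moves=[{"linear": [0,0,0],"twist": [0,0,0],"gripper": 0.085},{"linear": [0,0,0],"twist": [0,0,0],"gripper": 0.085},{"linear": [0,0,0],"twist": [0,0,0],"gripper": 0.085}])

```text
time: 1.7
tcp_pos: [0.5469, -0.025, 0.3191]
ee_rot: [-1.572, -2.719, 0.001]
wrist_force: [0.0, -0.7, -0.9]
width: 0.0846
grasp_force: 0.0
```

```bash
python3 - <<'E'
from h import *
o=ctrl.get_obs();print(o["tcp_pos"],np.abs(o["dq"]).max(),o["q"].round(2))
c=cam("wrist");save(c,"w1");np.savez("w1.npz",**c)
K=c["camera_matrix"];W=np.linalg.inv(c["T"])
for n,p in dict(sA=(.626,.069,.02),sB=(.4485,.0555,.02),cA=(.597,-.049,.0175),cB=(.4645,-.076,.0175)).items():
    q=K@(W@[*p,1])[:3];print(n,(q[:2]/q[2]).round())
go(.626,.069,.12,120,"sA")
E
```

```text
[ 0.54691295 -0.02495866  0.3191146 ] 0.021980144105007867 [-0.26  0.06  1.57 -0.    1.52 -0.78]
sA [400. 126.]
sB [281.  65.]
cA [338. 187.]
cB [248. 158.]
sA t 1.75 lin [0.0424 0.1158 0.1991] tw [-0.001 -0.    -0.002]
```

View pics/w1.png

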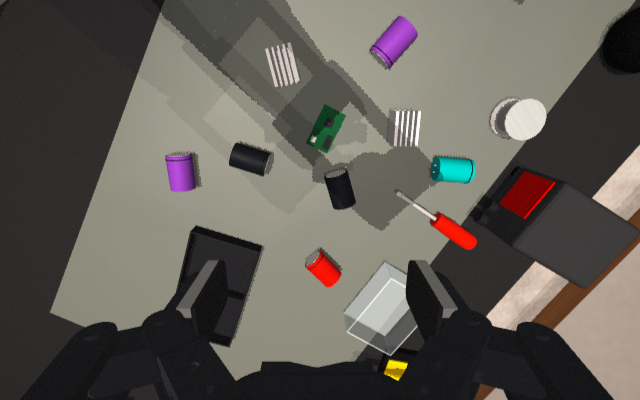

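The wrist view shows heat sink A at (405,127), heat sink B at (282,65), can A at (340,188) and can B at (250,159). All are close to where the top-camera estimates predict. Now I refine them from this view.

```bash
python3 - <<'E'
from h import *
c=dict(np.load("w1.npz"));P=cloud(c);hsv=cv2.cvtColor(c["frame"],cv2.COLOR_RGB2HSV);V=hsv[...,2];S=hsv[...,1]
def rep(n,w):
    r=cv2.minAreaRect(w.astype(np.float32)*1000);b=cv2.boxPoints(r);L=max((b[1]-b[0],b[2]-b[1]),key=np.linalg.norm)
    print(n,len(w),np.round(r[0],1),np.round(r[1],1),"yaw",round(np.degrees(np.arctan2(L[1],L[0]))%180,1))
for n,(u,v) in dict(sA=(405,127),sB=(282,65)).items():
    Q=P[v-32:v+32,u-24:u+24].reshape(-1,3);q=Q[(Q[:,2]>.034)&(Q[:,2]<.045)];rep(n,q[:,:2])
for n,(u,v) in dict(cA=(340,188),cB=(250,159)).items():
    Q=P[v-27:v+27,u-27:u+27].reshape(-1,3);q=Q[(Q[:,2]>.02)&(Q[:,2]<.042)];rep(n+" cloud",q[:,:2]);print(np.percentile(q[:,2],98))
    m=np.zeros_like(V);m[v-30:v+30,u-26:u+26]=(V<70)[v-30:v+30,u-26:u+26]
    print(cv2.minAreaRect(max(cv2.findContours(m,0,1)[0],key=cv2.contourArea)))
E
```

```text
sA 676 [629.9  68.9] [32.4 44.8] yaw 120.1
sB 584 [452.1  55.5] [32.1 45. ] yaw 133.6
cA cloud 842 [601.4 -50.4] [34.7 50.9] yaw 136.5
0.036904695534000144
((339.3872985839844, 188.8717803955078), (39.44646072387695, 24.736745834350586), 75.25643920898438)
cB cloud 894 [467.6 -76.5] [50.4 34.3] yaw 12.3
0.03679397450271481
((248.85000610351562, 157.9499969482422), (37.631099700927734, 25.298219680786133), 18.434947967529297)
```

Emit:
move_arm(moves=[{"linear": [0.042,0.118,0.2],"twist": [0,0,0],"gripper": 0.07},{"linear": [0.042,0.118,0.2],"twist": [0,0,0],"gripper": 0.07},{"linear": [0.042,0.118,0.2],"twist": [0,0,0],"gripper": 0.07},{"linear": [0.042,0.118,0.2],"twist": [0,0,0],"gripper": 0.07},{"linear": [0.042,0.118,0.2],"twist": [0,0,0],"gripper": 0.07},{"linear": [0.042,0.118,0.2],"twist": [0,0,0],"gripper": 0.07},{"linear": [0.042,0.118,0.2],"twist": [0,0,0],"gripper": 0.07},{"linear": [0.042,0.118,0.2],"twist": [0,0,0],"gripper": 0.07}])

```text
time: 2.55
tcp_pos: [0.6297, 0.0694, 0.122]
ee_rot: [1.572, 2.716, 0.002]
wrist_force: [-0.1, 0.3, 0.1]
width: 0.0706
grasp_force: 0.0
```

```bash
python3 - <<'E'
from h import *
o=ctrl.get_obs();print(o["tcp_pos"],np.abs(o["dq"]).max())
go(.629,.069,.012,120,"sA")
E
```

```text
[0.62974085 0.06939372 0.1220271 ] 0.014872032285070067
sA t 2.55 lin [ 0.0003 -0.0011  0.11  ] tw [ 0.002  0.002 -0.002]
```

Emit:
move_arm(moves=[{"linear": [0,-0.001,0.05],"twist": [0,0,0],"gripper": 0.07},{"linear": [0,-0.001,0.09],"twist": [0,0,0],"gripper": 0.07},{"linear": [0,-0.001,0.109],"twist": [0,0,0],"gripper": 0.07},{"linear": [0,-0.001,0.109],"twist": [0,0,0],"gripper": 0.07},{"linear": [0,-0.001,0.109],"twist": [0,0,0],"gripper": 0.02},{"linear": [0,-0.001,0.109],"twist": [0,0,0],"gripper": 0.02},{"linear": [0,-0.001,0.109],"twist": [0,0,0],"gripper": 0.02},{"linear": [0,-0.001,0.109],"twist": [0,0,0],"gripper": 0.02},{"linear": [0,-0.001,0.109],"twist": [0,0,0],"gripper": 0.02},{"linear": [0,-0.001,0.109],"twist": [0,0,0],"gripper": 0.02}])

```text
time: 3.55
tcp_pos: [0.6303, 0.0701, 0.0138]
ee_rot: [1.569, 2.716, 0.003]
wrist_force: [-1.2, -0.3, 8.4]
width: 0.031
grasp_force: 60.9
```

```bash
python3 - <<'E'
from h import *
go(.515,-.348,.15,101,"trayC2")
E
```

```text
trayC2 t 3.55 lin [-0.3051 -0.3082 -0.1365] tw [0.005 0.002 0.331]
```

Emit:
move_arm(moves=[{"linear": [0,0,-0.05],"twist": [0,0,0],"gripper": 0.02},{"linear": [0,0,-0.1],"twist": [0,0,0],"gripper": 0.02},{"linear": [-0.03,-0.03,-0.136],"twist": [0,0,0.1],"gripper": 0.02},{"linear": [-0.305,-0.308,-0.136],"twist": [0,0,0.33],"gripper": 0.02},{"linear": [-0.305,-0.308,-0.136],"twist": [0,0,0.33],"gripper": 0.02},{"linear": [-0.305,-0.308,-0.136],"twist": [0,0,0.33],"gripper": 0.02},{"linear": [-0.305,-0.308,-0.136],"twist": [0,0,0.33],"gripper": 0.02},{"linear": [-0.305,-0.308,-0.136],"twist": [0,0,0.33],"gripper": 0.02},{"linear": [-0.305,-0.308,-0.136],"twist": [0,0,0.33],"gripper": 0.02},{"linear": [-0.305,-0.308,-0.136],"twist": [0,0,0.33],"gripper": 0.02},{"linear": [-0.305,-0.308,-0.136],"twist": [0,0,0.33],"gripper": 0.02},{"linear": [-0.305,-0.308,-0.136],"twist": [0,0,0.33],"gripper": 0.02}])

```text
time: 4.75
tcp_pos: [0.5118, -0.3538, 0.1483]
ee_rot: [2.002, 2.416, -0.003]
wrist_force: [0.1, 0.6, -0.6]
width: 0.031
grasp_force: 59.8
```

```bash
python3 - <<'E'
from h import *
o=ctrl.get_obs();print(o["width"],np.abs(o["dq"]).max(),o["tcp_pos"])
go(.515,-.348,.018,101,"trayC2")
E
```

```text
0.030986453809030336 0.07897419624488256 [ 0.51184114 -0.35380489  0.14830806]
trayC2 t 4.75 lin [0.0057 0.0041 0.1303] tw [ 0.001  0.004 -0.005]
```

Emit:
move_arm(moves=[{"linear": [0.003,0.002,0.05],"twist": [0,0,0],"gripper": 0.02},{"linear": [0.003,0.002,0.1],"twist": [0,0,0],"gripper": 0.02},{"linear": [0.003,0.002,0.125],"twist": [0,0,0],"gripper": 0.02},{"linear": [0.003,0.002,0.13],"twist": [0,0,0],"gripper": 0.02},{"linear": [0.003,0.002,0.131],"twist": [0,0,0],"gripper": 0.02},{"linear": [0.003,0.002,0.131],"twist": [0,0,0],"gripper": 0.055},{"linear": [0.003,0.002,0.131],"twist": [0,0,0],"gripper": 0.055},{"linear": [0.003,0.002,0.131],"twist": [0,0,0],"gripper": 0.055},{"linear": [0.003,0.002,0.11],"twist": [0,0,0],"gripper": 0.055},{"linear": [0.003,0.002,0.06],"twist": [0,0,0],"gripper": 0.055},{"linear": [0.003,0.002,0.0],"twist": [0,0,0],"gripper": 0.055}])

```text
time: 5.85
tcp_pos: [0.514, -0.3435, 0.1371]
ee_rot: [-1.996, -2.423, -0.0]
wrist_force: [0.8, -0.3, -0.4]
width: 0.0551
grasp_force: 0.0
```

```bash
python3 - <<'E'
from h import *
go(.451,.0555,.12,133.6,"sB")
E
```

```text
sB t 5.85 lin [0.4036 0.0147 0.018 ] tw [-0.001 -0.003 -0.568]
```

Emit:
move_arm(moves=[{"linear": [0.404,0.015,0.02],"twist": [0,0,-0.57],"gripper": 0.07},{"linear": [0.404,0.015,0.02],"twist": [0,0,-0.57],"gripper": 0.07},{"linear": [0.404,0.015,0.02],"twist": [0,0,-0.57],"gripper": 0.07},{"linear": [0.404,0.015,0.02],"twist": [0,0,-0.57],"gripper": 0.07},{"linear": [0.404,0.015,0.02],"twist": [0,0,-0.57],"gripper": 0.07},{"linear": [0.404,0.015,0.02],"twist": [0,0,-0.57],"gripper": 0.07},{"linear": [0.404,0.015,0.02],"twist": [0,0,-0.57],"gripper": 0.07},{"linear": [0.404,0.015,0.02],"twist": [0,0,-0.57],"gripper": 0.07},{"linear": [0.404,0.015,0.02],"twist": [0,0,-0.57],"gripper": 0.07},{"linear": [0.404,0.015,0.02],"twist": [0,0,-0.57],"gripper": 0.07},{"linear": [0.404,0.015,0.02],"twist": [0,0,-0.57],"gripper": 0.07},{"linear": [0.404,0.015,0.02],"twist": [0,0,-0.57],"gripper": 0.07}])

```text
time: 7.05
tcp_pos: [0.4527, 0.0537, 0.1169]
ee_rot: [1.237, 2.887, -0.0]
wrist_force: [0.9, 0.3, -0.8]
width: 0.0703
grasp_force: 0.0
```

```bash
python3 - <<'E'
from h import *
o=ctrl.get_obs();print(np.abs(o["dq"]).max(),o["tcp_pos"])
go(.451,.0555,.013,133.6,"sB")
E
```

```text
0.007960450529198058 [0.45268554 0.05374904 0.11694601]
sB t 7.05 lin [ 0.0025 -0.      0.1039] tw [0.    0.001 0.   ]
```

Emit:
move_arm(moves=[{"linear": [0.002,0,0.05],"twist": [0,0,0],"gripper": 0.07},{"linear": [0.002,0,0.09],"twist": [0,0,0],"gripper": 0.07},{"linear": [0.002,0,0.103],"twist": [0,0,0],"gripper": 0.07},{"linear": [0.002,0,0.103],"twist": [0,0,0],"gripper": 0.07},{"linear": [0.002,0,0.103],"twist": [0,0,0],"gripper": 0.02},{"linear": [0.002,0,0.103],"twist": [0,0,0],"gripper": 0.02},{"linear": [0.002,0,0.103],"twist": [0,0,0],"gripper": 0.02},{"linear": [0.002,0,0.103],"twist": [0,0,0],"gripper": 0.02},{"linear": [0.002,0,0.103],"twist": [0,0,0],"gripper": 0.02},{"linear": [0.002,0,0.103],"twist": [0,0,0],"gripper": 0.02}])

```text
time: 8.05
tcp_pos: [0.4524, 0.0562, 0.0153]
ee_rot: [1.233, 2.885, 0.001]
wrist_force: [-0.9, -1.1, 6.6]
width: 0.0308
grasp_force: 60.5
```

```bash
python3 - <<'E'
from h import *
go(.497,-.255,.15,101,"trayC1")
E
```

```text
trayC1 t 8.05 lin [-0.2561 -0.1826 -0.1343] tw [0.003 0.003 0.571]
```

Emit:
move_arm(moves=[{"linear": [0,0,-0.05],"twist": [0,0,0],"gripper": 0.02},{"linear": [0,0,-0.1],"twist": [0,0,0],"gripper": 0.02},{"linear": [-0.03,-0.02,-0.134],"twist": [0,0,0.1],"gripper": 0.02},{"linear": [-0.256,-0.183,-0.134],"twist": [0,0,0.57],"gripper": 0.02},{"linear": [-0.256,-0.183,-0.134],"twist": [0,0,0.57],"gripper": 0.02},{"linear": [-0.256,-0.183,-0.134],"twist": [0,0,0.57],"gripper": 0.02},{"linear": [-0.256,-0.183,-0.134],"twist": [0,0,0.57],"gripper": 0.02},{"linear": [-0.256,-0.183,-0.134],"twist": [0,0,0.57],"gripper": 0.02},{"linear": [-0.256,-0.183,-0.134],"twist": [0,0,0.57],"gripper": 0.02},{"linear": [-0.256,-0.183,-0.134],"twist": [0,0,0.57],"gripper": 0.02},{"linear": [-0.256,-0.183,-0.134],"twist": [0,0,0.57],"gripper": 0.02}])

```text
time: 9.15
tcp_pos: [0.4949, -0.2549, 0.1476]
ee_rot: [-1.998, -2.423, -0.001]
wrist_force: [0.1, -0.1, -0.6]
width: 0.0311
grasp_force: 59.7
```

```bash
python3 - <<'E'
from h import *
o=ctrl.get_obs();print(o["width"],np.abs(o["dq"]).max(),o["tcp_pos"])
go(.497,-.255,.019,101,"trayC1")
E
```

```text
0.03107785007759566 0.02961563067371399 [ 0.49490808 -0.25494438  0.14762405]
trayC1 t 9.15 lin [-0.0005  0.0021  0.1286] tw [-0.    -0.001 -0.   ]
```

Emit:
move_arm(moves=[{"linear": [0,0.001,0.05],"twist": [0,0,0],"gripper": 0.02},{"linear": [0,0.001,0.1],"twist": [0,0,0],"gripper": 0.02},{"linear": [0,0.001,0.123],"twist": [0,0,0],"gripper": 0.02},{"linear": [0,0.001,0.128],"twist": [0,0,0],"gripper": 0.02},{"linear": [0,0.001,0.129],"twist": [0,0,0],"gripper": 0.02},{"linear": [0,0.001,0.129],"twist": [0,0,0],"gripper": 0.055},{"linear": [0,0.001,0.129],"twist": [0,0,0],"gripper": 0.055},{"linear": [0,0.001,0.129],"twist": [0,0,0],"gripper": 0.055},{"linear": [0,0.001,0.11],"twist": [0,0,0],"gripper": 0.055},{"linear": [0,0.001,0.06],"twist": [0,0,0],"gripper": 0.055},{"linear": [0,0.001,0.0],"twist": [0,0,0],"gripper": 0.055},{"linear": [0,0.001,0.0],"twist": [0,0,0],"gripper": 0.055}])

```text
time: 10.35
tcp_pos: [0.4995, -0.2571, 0.1546]
ee_rot: [1.99, 2.417, 0.0]
wrist_force: [0.8, -0.9, 1.1]
width: 0.0549
grasp_force: 0.0
```

```bash
python3 - <<'E'
from h import *
c=cam("wrist");save(c,"w2")
o=ctrl.get_obs();print(o["q"].round(2))
go(.467,-.0765,.12,102.3,"cB");go(.600,-.050,.12,46,"cA46")
E
```

```text
[-0.69  0.23  1.72  0.    1.19 -0.88]
cB t 10.4 lin [0.1834 0.0029 0.0323] tw [ 0.007  0.008 -0.021]
cA46 t 10.4 lin [0.1839 0.1385 0.0332] tw [0.01  0.004 0.961]
```

View pics/w2.png

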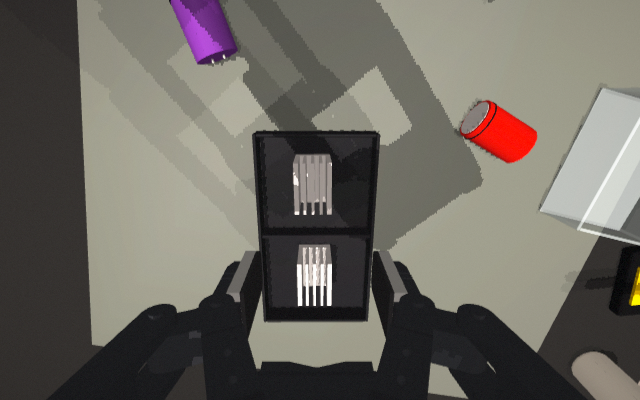

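Both heat sinks stand fins up, one per compartment, at (313,185) and (313,275). Next is can B, with tool x along the can's axis.

```bash
python3 - <<'E'
from h import *
go(.467,-.0765,.12,12.3,"cB")
E
```

```text
cB t 10.4 lin [0.1834 0.0029 0.0323] tw [1.100e-02 1.000e-03 1.549e+00]
```

Emit:
move_arm(moves=[{"linear": [0.183,0.003,0.032],"twist": [0,0,1.55],"gripper": 0.065},{"linear": [0.183,0.003,0.032],"twist": [0,0,1.55],"gripper": 0.065},{"linear": [0.183,0.003,0.032],"twist": [0,0,1.55],"gripper": 0.065},{"linear": [0.183,0.003,0.032],"twist": [0,0,1.55],"gripper": 0.065},{"linear": [0.183,0.003,0.032],"twist": [0,0,1.55],"gripper": 0.065},{"linear": [0.183,0.003,0.032],"twist": [0,0,1.55],"gripper": 0.065},{"linear": [0.183,0.003,0.032],"twist": [0,0,1.55],"gripper": 0.065},{"linear": [0.183,0.003,0.032],"twist": [0,0,1.55],"gripper": 0.065},{"linear": [0.183,0.003,0.032],"twist": [0,0,1.55],"gripper": 0.065},{"linear": [0.183,0.003,0.032],"twist": [0,0,1.55],"gripper": 0.065},{"linear": [0.183,0.003,0.032],"twist": [0,0,1.55],"gripper": 0.065},{"linear": [0.183,0.003,0.032],"twist": [0,0,1.55],"gripper": 0.065}])

```text
time: 11.6
tcp_pos: [0.4632, -0.0741, 0.1145]
ee_rot: [-3.123, -0.335, 0.003]
wrist_force: [0.5, -0.3, 0.1]
width: 0.0649
grasp_force: 0.0
```

Emit:
move_arm(moves=[{"linear": [0,0,0],"twist": [0,0,0],"gripper": 0.065},{"linear": [0,0,0],"twist": [0,0,0],"gripper": 0.065}])

```text
time: 11.8
tcp_pos: [0.4638, -0.0744, 0.1152]
ee_rot: [-3.123, -0.337, 0.001]
wrist_force: [0.2, 0.5, 0.5]
width: 0.0649
grasp_force: 0.0
```

```bash
python3 - <<'E'
from h import *
o=ctrl.get_obs();print(np.abs(o["dq"]).max(),o["tcp_pos"])
go(.467,-.0765,.006,12.3,"cB")
E
```

```text
0.005914465776962403 [ 0.46376618 -0.07438136  0.11519372]
cB t 11.8 lin [0.0028 0.0028 0.1092] tw [-0.     0.001  0.   ]
```

Emit:
move_arm(moves=[{"linear": [0.003,0.003,0.05],"twist": [0,0,0],"gripper": 0.065},{"linear": [0.003,0.003,0.09],"twist": [0,0,0],"gripper": 0.065},{"linear": [0.003,0.003,0.109],"twist": [0,0,0],"gripper": 0.065},{"linear": [0.003,0.003,0.109],"twist": [0,0,0],"gripper": 0.065},{"linear": [0.003,0.003,0.109],"twist": [0,0,0],"gripper": 0.02},{"linear": [0.003,0.003,0.109],"twist": [0,0,0],"gripper": 0.02},{"linear": [0.003,0.003,0.109],"twist": [0,0,0],"gripper": 0.02},{"linear": [0.003,0.003,0.109],"twist": [0,0,0],"gripper": 0.02},{"linear": [0.003,0.003,0.109],"twist": [0,0,0],"gripper": 0.02},{"linear": [0.003,0.003,0.109],"twist": [0,0,0],"gripper": 0.02}])

```text
time: 12.8
tcp_pos: [0.4693, -0.0775, 0.0084]
ee_rot: [3.122, 0.335, 0.005]
wrist_force: [-1.4, 0.5, 7.8]
width: 0.0332
grasp_force: 59.7
```

```bash
python3 - <<'E'
from h import *
go(.4356,.338,.16,82.8,"chute")
E
```

```text
chute t 12.8 lin [ 0.0558 -0.4128 -0.1523] tw [ 4.000e-03 -1.000e-03 -1.231e+00]
```

Emit:
move_arm(moves=[{"linear": [0,0,-0.05],"twist": [0,0,0],"gripper": 0.02},{"linear": [0,0,-0.1],"twist": [0,0,0],"gripper": 0.02},{"linear": [0.005,-0.03,-0.15],"twist": [0,0,-0.1],"gripper": 0.02},{"linear": [0.056,-0.413,-0.152],"twist": [0,0,-1.23],"gripper": 0.02},{"linear": [0.056,-0.413,-0.152],"twist": [0,0,-1.23],"gripper": 0.02},{"linear": [0.056,-0.413,-0.152],"twist": [0,0,-1.23],"gripper": 0.02},{"linear": [0.056,-0.413,-0.152],"twist": [0,0,-1.23],"gripper": 0.02},{"linear": [0.056,-0.413,-0.152],"twist": [0,0,-1.23],"gripper": 0.02},{"linear": [0.056,-0.413,-0.152],"twist": [0,0,-1.23],"gripper": 0.02},{"linear": [0.056,-0.413,-0.152],"twist": [0,0,-1.23],"gripper": 0.02},{"linear": [0.056,-0.413,-0.152],"twist": [0,0,-1.23],"gripper": 0.02},{"linear": [0.056,-0.413,-0.152],"twist": [0,0,-1.23],"gripper": 0.02}])

```text
time: 14.0
tcp_pos: [0.4339, 0.3433, 0.1597]
ee_rot: [-2.35, -2.084, -0.005]
wrist_force: [-0.5, -1.1, -0.7]
width: 0.0332
grasp_force: 59.9
```

Emit:
move_arm(moves=[{"linear": [0,0,0],"twist": [0,0,0],"gripper": 0.02},{"linear": [0,0,0],"twist": [0,0,0],"gripper": 0.02},{"linear": [0,0,0],"twist": [0,0,0],"gripper": 0.02}])

```text
time: 14.3
tcp_pos: [0.4351, 0.3375, 0.1588]
ee_rot: [2.36, 2.074, -0.0]
wrist_force: [0.3, 0.0, -1.3]
width: 0.0333
grasp_force: 59.9
```

```bash
python3 - <<'E'
from h import *
o=ctrl.get_obs();print(o["width"],np.abs(o["dq"]).max(),o["tcp_pos"])
c=cam("wrist");save(c,"w3");np.savez("w3.npz",**c)
go(.4356,.338,.067,82.8,"chute")
E
```

```text
0.03329606543116937 0.0036059138883322555 [0.43505244 0.33749052 0.15880119]
chute t 14.35 lin [0.0006 0.0004 0.0918] tw [ 0.     0.    -0.003]
```

View pics/w3.png

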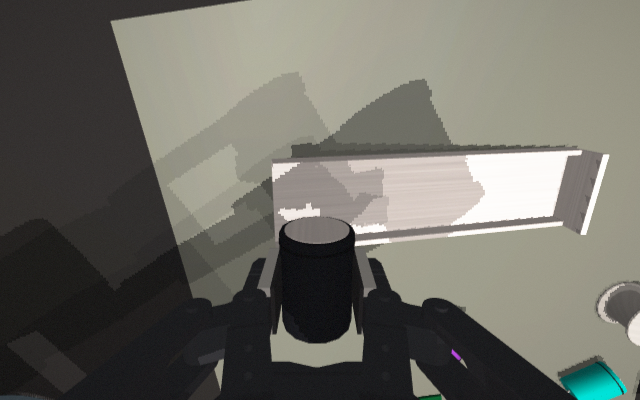

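The can is held squarely. The chute spans columns 273–605, with its high end at column 273 and the stop at about (590,195). I check its position from the cloud.

```bash
python3 - <<'E'
from h import *
c=dict(np.load("w3.npz"));P=cloud(c);V=cv2.cvtColor(c["frame"],cv2.COLOR_RGB2HSV)[...,2]
d=np.array([np.cos(np.radians(-7.2)),np.sin(np.radians(-7.2))]);n=np.array([-d[1],d[0]])
top=np.array([.4356,.338])
def cf(p): return np.array([(p[:2]-top)@d*1000-100,(p[:2]-top)@n*1000,p[2]*1000]).round(1)
for u in (300,350,400,450,500,540):
    col=P[135:260,u];Z=col[:,2]
    s=np.array([cf(p) for p in col]);x=s[:,0];h=65-(x+140)*np.tan(np.radians(12))
    k=(s[:,2]-h>9)&(s[:,2]-h<20)&(np.abs(s[:,1])<50)
    r=(np.abs(s[:,2]-h)<5)&(np.abs(s[:,1])<25)
    print(u,"wall y",s[k][:,1].min() if k.any() else None,s[k][:,1].max() if k.any() else None,"ramp dz",np.median((s[:,2]-h)[r]) if r.any() else None, x[r].mean() if r.any() else None)
for v in (170,190,210):
    s=np.array([cf(p) for p in P[v,262:290]]);i=np.where(s[:,2]>50)[0];print("end",v,s[i[0]])
    s=np.array([cf(p) for p in P[v,540:620]]);i=np.where(s[:,2]>35)[0];print("stop x",v,s[i[0]] if len(i) else None,s[i[-1]] if len(i) else None)
E
```

```text
300 wall y 31.0 34.7 ramp dz 2.685888024673094 -113.304347826087
350 wall y 30.6 34.7 ramp dz 2.5900792250604994 -72.23928571428571
400 wall y -37.2 34.7 ramp dz 2.712613187877487 -28.29818181818182
450 wall y -37.7 34.4 ramp dz 2.880079276690452 18.701886792452832
500 wall y -37.7 34.3 ramp dz 2.768269354879706 69.08627450980393
540 wall y -37.4 34.2 ramp dz 2.834298790181597 112.23673469387754
end 170 [-134.1   26.8   66.1]
stop x 170 [135.6  18.6  35.3] [140.   20.9  45.5]
end 190 [-134.1   10.8   66.2]
stop x 190 [136.1   0.5  35.2] [140.    3.4  45.3]
end 210 [-134.2   -6.1   65.5]
stop x 210 [-100.    80.8  302.4] [139.4 -14.5  45.8]
```

Emit:
move_arm(moves=[{"linear": [-0.001,0.004,0.04],"twist": [0,0,0],"gripper": 0.02},{"linear": [-0.001,0.004,0.07],"twist": [0,0,0],"gripper": 0.02},{"linear": [-0.001,0.004,0.086],"twist": [0,0,0],"gripper": 0.02},{"linear": [-0.001,0.004,0.09],"twist": [0,0,0],"gripper": 0.02},{"linear": [-0.001,0.004,0.09],"twist": [0,0,0],"gripper": 0.02},{"linear": [-0.001,0.004,0.09],"twist": [0,0,0],"gripper": 0.02}])

```text
time: 14.95
tcp_pos: [0.4397, 0.3372, 0.0699]
ee_rot: [2.358, 2.075, 0.003]
wrist_force: [0.8, 0.1, -0.4]
width: 0.0332
grasp_force: 59.9
```

Emit:
move_arm(moves=[{"linear": [0,0,0],"twist": [0,0,0],"gripper": 0.05},{"linear": [0,0,0],"twist": [0,0,0],"gripper": 0.05},{"linear": [0,0,0],"twist": [0,0,0],"gripper": 0.05},{"linear": [0,0,0],"twist": [0,0,0],"gripper": 0.05},{"linear": [0,0,-0.03],"twist": [0,0,0],"gripper": 0.05},{"linear": [0,0,-0.08],"twist": [0,0,0],"gripper": 0.05},{"linear": [0,0,-0.12],"twist": [0,0,0],"gripper": 0.05},{"linear": [0,0,-0.12],"twist": [0,0,0],"gripper": 0.05},{"linear": [0,0,-0.12],"twist": [0,0,0],"gripper": 0.05},{"linear": [0,0,-0.12],"twist": [0,0,0],"gripper": 0.05}])

```text
time: 15.95
tcp_pos: [0.4376, 0.3367, 0.1873]
ee_rot: [-2.357, -2.076, 0.004]
wrist_force: [1.0, 0.1, -0.6]
width: 0.05
grasp_force: 0.0
```

```bash
python3 - <<'E'
from h import *
c=cam("wrist");save(c,"w4")
go(.600,-.050,.13,136.5,"cA")
E
```

```text
cA t 16.0 lin [-0.3628  0.2103  0.0569] tw [-0.003  0.    -0.938]
```

View pics/w4.png

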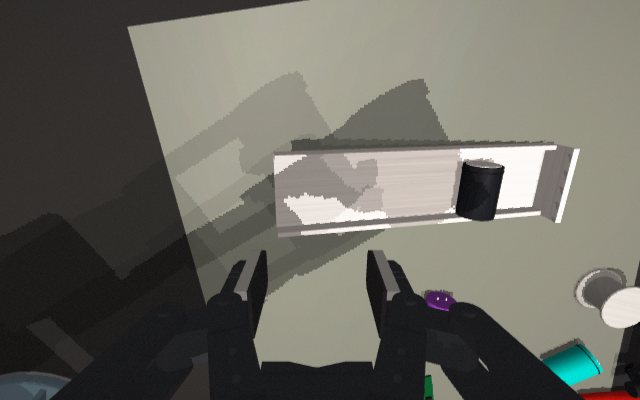

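The can is rolling freely and is now at (480,190), nearing the stop. I move to can A.

Emit:
move_arm(moves=[{"linear": [-0.363,0.21,0.057],"twist": [0,0,-0.938],"gripper": 0.065},{"linear": [-0.363,0.21,0.057],"twist": [0,0,-0.938],"gripper": 0.065},{"linear": [-0.363,0.21,0.057],"twist": [0,0,-0.938],"gripper": 0.065},{"linear": [-0.363,0.21,0.057],"twist": [0,0,-0.938],"gripper": 0.065},{"linear": [-0.363,0.21,0.057],"twist": [0,0,-0.938],"gripper": 0.065},{"linear": [-0.363,0.21,0.057],"twist": [0,0,-0.938],"gripper": 0.065},{"linear": [-0.363,0.21,0.057],"twist": [0,0,-0.938],"gripper": 0.065},{"linear": [-0.363,0.21,0.057],"twist": [0,0,-0.938],"gripper": 0.065},{"linear": [-0.363,0.21,0.057],"twist": [0,0,-0.938],"gripper": 0.065},{"linear": [-0.363,0.21,0.057],"twist": [0,0,-0.938],"gripper": 0.065},{"linear": [-0.363,0.21,0.057],"twist": [0,0,-0.938],"gripper": 0.065},{"linear": [-0.363,0.21,0.057],"twist": [0,0,-0.938],"gripper": 0.065}])

```text
time: 17.2
tcp_pos: [0.5998, -0.0484, 0.1304]
ee_rot: [-1.163, -2.915, -0.0]
wrist_force: [0.0, 0.7, -0.6]
width: 0.0653
grasp_force: 0.0
```

Emit:
move_arm(moves=[{"linear": [0,0,0],"twist": [0,0,0],"gripper": 0.065},{"linear": [0,0,0],"twist": [0,0,0],"gripper": 0.065},{"linear": [0,0,0],"twist": [0,0,0],"gripper": 0.065}])

```text
time: 17.5
tcp_pos: [0.6009, -0.0485, 0.132]
ee_rot: [1.163, 2.918, 0.0]
wrist_force: [-0.5, 0.7, 0.5]
width: 0.0648
grasp_force: 0.0
```

```bash
python3 - <<'E'
from h import *
o=ctrl.get_obs();print(np.abs(o["dq"]).max(),o["tcp_pos"])
go(.600,-.050,.006,136.5,"cA")
E
```

```text
0.005904428003427082 [ 0.60089289 -0.04851135  0.13195073]
cA t 17.5 lin [-0.0003 -0.0017  0.126 ] tw [0.    0.    0.001]
```

Emit:
move_arm(moves=[{"linear": [0,-0.001,0.05],"twist": [0,0,0],"gripper": 0.065},{"linear": [0,-0.001,0.1],"twist": [0,0,0],"gripper": 0.065},{"linear": [0,-0.001,0.124],"twist": [0,0,0],"gripper": 0.065},{"linear": [0,-0.001,0.125],"twist": [0,0,0],"gripper": 0.065},{"linear": [0,-0.001,0.125],"twist": [0,0,0],"gripper": 0.02},{"linear": [0,-0.001,0.125],"twist": [0,0,0],"gripper": 0.02},{"linear": [0,-0.001,0.125],"twist": [0,0,0],"gripper": 0.02},{"linear": [0,-0.001,0.125],"twist": [0,0,0],"gripper": 0.02},{"linear": [0,-0.001,0.125],"twist": [0,0,0],"gripper": 0.02},{"linear": [0,-0.001,0.125],"twist": [0,0,0],"gripper": 0.02}])

```text
time: 18.5
tcp_pos: [0.6024, -0.0507, 0.0094]
ee_rot: [1.163, 2.913, 0.001]
wrist_force: [0.5, 0.6, 6.8]
width: 0.0328
grasp_force: 60.0
```

```bash
python3 - <<'E'
from h import *
go(.4394,.3365,.16,82.8,"chute")
E
```

```text
chute t 18.5 lin [ 0.3843  0.1688 -0.1518] tw [0.004 0.003 0.937]
```

Emit:
move_arm(moves=[{"linear": [0,0,-0.05],"twist": [0,0,0],"gripper": 0.02},{"linear": [0,0,-0.1],"twist": [0,0,0],"gripper": 0.02},{"linear": [0.03,0.01,-0.15],"twist": [0,0,0.1],"gripper": 0.02},{"linear": [0.384,0.169,-0.152],"twist": [0,0,0.937],"gripper": 0.02},{"linear": [0.384,0.169,-0.152],"twist": [0,0,0.937],"gripper": 0.02},{"linear": [0.384,0.169,-0.152],"twist": [0,0,0.937],"gripper": 0.02},{"linear": [0.384,0.169,-0.152],"twist": [0,0,0.937],"gripper": 0.02},{"linear": [0.384,0.169,-0.152],"twist": [0,0,0.937],"gripper": 0.02},{"linear": [0.384,0.169,-0.152],"twist": [0,0,0.937],"gripper": 0.02},{"linear": [0.384,0.169,-0.152],"twist": [0,0,0.937],"gripper": 0.02},{"linear": [0.384,0.169,-0.152],"twist": [0,0,0.937],"gripper": 0.02},{"linear": [0.384,0.169,-0.152],"twist": [0,0,0.937],"gripper": 0.02}])

```text
time: 19.7
tcp_pos: [0.4359, 0.3411, 0.1599]
ee_rot: [-2.351, -2.083, -0.004]
wrist_force: [-0.3, -0.7, 0.0]
width: 0.0328
grasp_force: 60.0
```

Emit:
move_arm(moves=[{"linear": [0,0,0],"twist": [0,0,0],"gripper": 0.02},{"linear": [0,0,0],"twist": [0,0,0],"gripper": 0.02},{"linear": [0,0,0],"twist": [0,0,0],"gripper": 0.02}])

```text
time: 20.0
tcp_pos: [0.4391, 0.3354, 0.1588]
ee_rot: [2.359, 2.075, 0.0]
wrist_force: [-0.5, 0.2, -0.6]
width: 0.0332
grasp_force: 60.0
```

```bash
python3 - <<'E'
from h import *
o=ctrl.get_obs();print(o["width"],np.abs(o["dq"]).max(),o["tcp_pos"])
go(.4394,.3365,.069,82.8,"chute")
c=cam("wrist");save(c,"w5")
E
```

```text
0.033235177627952105 0.007387723480623417 [0.43908964 0.33539385 0.15880252]
chute t 20.0 lin [0.0012 0.0001 0.0898] tw [ 0.     0.    -0.002]
```

View pics/w5.png

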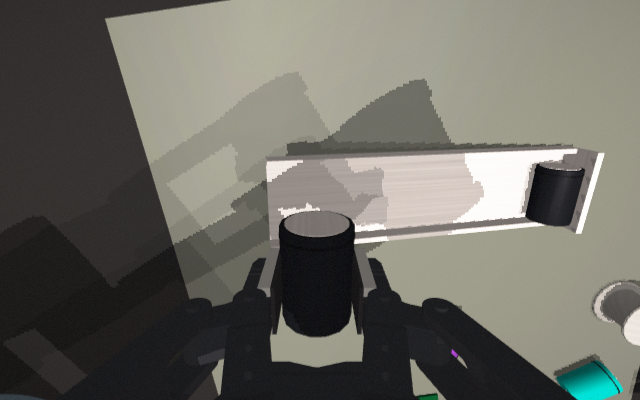

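The first can rests against the stop at (555,193), and the second is held squarely. I lay it down the same way.

Emit:
move_arm(moves=[{"linear": [0.001,0,0.04],"twist": [0,0,0],"gripper": 0.02},{"linear": [0.001,0,0.07],"twist": [0,0,0],"gripper": 0.02},{"linear": [0.001,0,0.086],"twist": [0,0,0],"gripper": 0.02},{"linear": [0.001,0,0.09],"twist": [0,0,0],"gripper": 0.02},{"linear": [0.001,0,0.09],"twist": [0,0,0],"gripper": 0.02},{"linear": [0.001,0,0.09],"twist": [0,0,0],"gripper": 0.02}])

```text
time: 20.65
tcp_pos: [0.4393, 0.3371, 0.0691]
ee_rot: [2.358, 2.075, 0.001]
wrist_force: [0.1, 0.2, -0.5]
width: 0.0331
grasp_force: 59.9
```

Emit:
move_arm(moves=[{"linear": [0,0,0],"twist": [0,0,0],"gripper": 0.05},{"linear": [0,0,0],"twist": [0,0,0],"gripper": 0.05},{"linear": [0,0,0],"twist": [0,0,0],"gripper": 0.05},{"linear": [0,0,0],"twist": [0,0,0],"gripper": 0.05},{"linear": [0,0,-0.03],"twist": [0,0,0],"gripper": 0.05},{"linear": [0,0,-0.08],"twist": [0,0,0],"gripper": 0.05},{"linear": [0,0,-0.12],"twist": [0,0,0],"gripper": 0.05},{"linear": [0,0,-0.15],"twist": [0,0,0],"gripper": 0.05},{"linear": [0,0,-0.15],"twist": [0,0,0],"gripper": 0.05},{"linear": [0,0,-0.15],"twist": [0,0,0],"gripper": 0.05},{"linear": [0,0,-0.15],"twist": [0,0,0],"gripper": 0.05},{"linear": [0,0,-0.15],"twist": [0,0,0],"gripper": 0.05}])

```text
time: 21.85
tcp_pos: [0.4374, 0.3373, 0.2168]
ee_rot: [-2.356, -2.077, 0.005]
wrist_force: [-0.2, 0.1, -0.5]
width: 0.0502
grasp_force: 0.0
```

Emit:
move_arm(moves=[{"linear": [0,0,0],"twist": [0,0,0],"gripper": 0.05},{"linear": [0,0,0],"twist": [0,0,0],"gripper": 0.05},{"linear": [0,0,0],"twist": [0,0,0],"gripper": 0.05},{"linear": [0,0,0],"twist": [0,0,0],"gripper": 0.05},{"linear": [0,0,0],"twist": [0,0,0],"gripper": 0.05},{"linear": [0,0,0],"twist": [0,0,0],"gripper": 0.05},{"linear": [0,0,0],"twist": [0,0,0],"gripper": 0.05},{"linear": [0,0,0],"twist": [0,0,0],"gripper": 0.05},{"linear": [0,0,0],"twist": [0,0,0],"gripper": 0.05},{"linear": [0,0,0],"twist": [0,0,0],"gripper": 0.05},{"linear": [0,0,0],"twist": [0,0,0],"gripper": 0.05},{"linear": [0,0,0],"twist": [0,0,0],"gripper": 0.05}])

```text
time: 23.05
tcp_pos: [0.4384, 0.3378, 0.2187]
ee_rot: [2.357, 2.077, 0.0]
wrist_force: [0.6, -0.9, -0.1]
width: 0.05
grasp_force: 0.0
```

```bash
python3 - <<'E'
from h import *
a=cam("wrist")["frame"];c=cam("scene")["frame"]
m=np.hstack([a[80:380,200:],c[120:300,170:490][:, :300].repeat(1,0)[:300] if 0 else cv2.resize(c[120:300,170:490],(360,300))])
cv2.imwrite("pics/fin.png",cv2.cvtColor(m,cv2.COLOR_RGB2BGR))
E
```

```text
(no output)
```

View pics/fin.png

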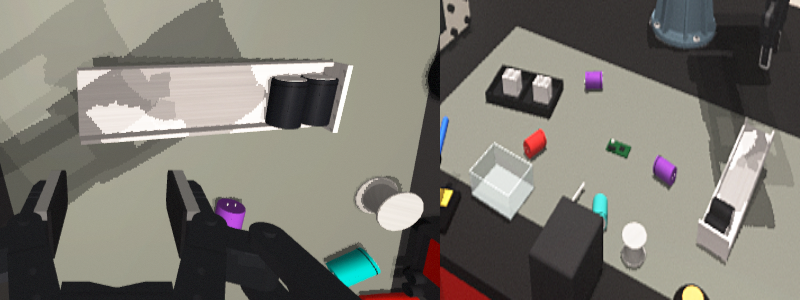

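Both cans rest together at the stop, at (320,100) and (287,103). The heat sinks stand in the tray at (511,80) and (542,88), and everything else looks undisturbed. I wait briefly for things to settle, then hand in.

Emit:
move_arm(moves=[{"linear": [0,0,0],"twist": [0,0,0],"gripper": 0.05},{"linear": [0,0,0],"twist": [0,0,0],"gripper": 0.05},{"linear": [0,0,0],"twist": [0,0,0],"gripper": 0.05},{"linear": [0,0,0],"twist": [0,0,0],"gripper": 0.05},{"linear": [0,0,0],"twist": [0,0,0],"gripper": 0.05},{"linear": [0,0,0],"twist": [0,0,0],"gripper": 0.05},{"linear": [0,0,0],"twist": [0,0,0],"gripper": 0.05},{"linear": [0,0,0],"twist": [0,0,0],"gripper": 0.05}])

```text
time: 23.95
tcp_pos: [0.4384, 0.3378, 0.2187]
ee_rot: [-2.357, -2.077, -0.0]
wrist_force: [0.8, 0.4, -0.7]
width: 0.05
grasp_force: 0.0
```

```bash
python3 -c "
from bench import ctrl
print(ctrl.finish_job())"
```

```text
the job is handed in; nothing more can be done
None
```

The job is handed in at about 24 s: both heat sinks stand fins up, one in each tray compartment, and both capacitors rolled down the chute by themselves and rest against the stop and each other.

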